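Seat the pitch comb in a spindle thread

ROBOT

A 6-joint arm with a two-finger parallel gripper is mounted at the origin on the work surface. World frame = base frame: x ahead of the robot, y to its left, z up, the work surface at z = 0. Lengths are in m, angles in rad, forces in N, time in s.
With the tool pointing down it reaches from about 0.35 to 0.85 m from the base axis. Payload 8.1 kg.
Tool frame: the origin (TCP) lies where the fingers leave the gripper's body, on its centre line; the fingertips stand 73 mm ahead of it and the grasp point (between the pads) lies 54 mm ahead of it (ctrl.nose_length is the distance from the TCP to the fingertips, in m); z points along the fingers, y is the line along which they close (so a half turn about z gives the same grasp; the last joint's range is limited). The gripper opens to 85 mm and grips with 20 to 120 N. Pads are 22 mm wide; open, the fingers measure 114 mm over their backs; the gripper's body (76 mm by 85 mm) begins 54 mm behind the grasp point. The pads swing forward as they close: fully open they stand 13 mm farther back than shut.
Start: joints at [-1.206, 0.13, 1.488, -0, 1.523, -0.085], TCP at [0.261, -0.54, 0.304] pointing down, gripper open.
Joint ranges: [-2.96, 2.96], [-0.89, 2.26], [0.02, 2.5], [-1.34, 4.48], [0, 2.73], [-2.66, 2.66]. Speed limits (rad/s): [2.39, 2.39, 2.79, 3.14, 3.14, 3.14].

INTERFACE

Orientations are given as a 3x3 rotation matrix whose columns are the frame's x, y, z axes.
In Python, from bench import ctrl, kin, grab_frame, finish_job gives the robot as it stands. The module is installed in compiled form; this text tells all that it offers. Calls block until the motion is done:
- ctrl.move_ptp(position, orientation): joint-space move of the TCP to a pose.
- ctrl.line_to(position, ori=None, max_speed=0.15, force_limit=None): straight line of the TCP; ori=None keeps the orientation; max_speed is the mean speed in m/s. With force_limit (N) it stops when the force on the tool has changed by that much, and returns True; else False.
- ctrl.set_joints(angles): joint-space move.
- ctrl.set_gripper(opening, effort=None): opening from 0.0 (shut) to 1.0 (fully open); effort is the grip in N (None keeps the last); returns when the fingers have stopped.
- ctrl.wait(seconds).
- kin.solve_ik(position, orientation): joint angles nearest the present ones, or None.
- grab_frame(name): name is "scene" or "top" or "wrist"; returns a dict with "image" (384x512x3 uint8, red, green, blue), "z_map" (384x512 float32, m along the optical axis (not along the pixel's ray), 0 where there is no reading), "camera_matrix" (3x3 intrinsics, pixels), "xyz" and "orientation" of the camera in the world; the wrist camera has in their place "hand_eye" (4x4, takes a point from camera to tool coordinates, whose origin is the TCP and whose axes are the flange's). Camera axes: x right, y down, z forward; pixel columns grow to the right and rows downward; lengths in m; the calibration is good to about 2 mm. A picture is of the moment at which its call begins: read the wrist's pose just before it.
A pose or a line that the arm cannot do raises ctrl.IKError and nothing moves.
- finish_job(): hands the job in; it is judged then, once.
Readings, each from a call of its own:
- ctrl.current_clock(): time.
- ctrl.current_joints(): joint angles.
- ctrl.current_joint_vel(): joint speeds.
- ctrl.current_joint_efforts(): joint torques, N m.
- ctrl.current_eef_pos(): TCP position.
- ctrl.current_ee_rot(): TCP orientation.
- ctrl.current_force(): force on the tool from outside, world axes, zero at the start.
- ctrl.current_wrist_torque(): the same for the moment, N m.
- ctrl.current_finger_gap(): opening from 0.0 (shut) to 1.0 (fully open).
- ctrl.current_finger_force(): force on a finger pad.
Only numpy, scipy, OpenCV 4.12 (cv2) and the standard library are available. Lean on these libraries where they do the work, as an engineer would, in place of code of your own. Each camera call takes 0.05 s, during which the arm holds its last target. There are 200 camera calls.

TASK

Take the yellow-gripped pitch comb, the one that matches the thread, and set it gently onto the top of the clamped threaded spindle, between the two blue-painted ridges, so that its teeth drop fully into the grooves and it sits flat. Let go of it, then check the seat by pressing lightly straight down on the top of its yellow grip with the closed fingertips, and leave it seated there. Leave the blue and red combs where they are.

Things in the scene. Friction and masses are not known exactly. Their poses are not given: they have to be found in the camera images.
- comb_yellow: Comb for 12 mm pitch, 0.15 kg, standing on its tooth tips. Two steel leaves 66 mm long (x), 4 mm thick, at y = +-18 mm, each with 5 pointed teeth 10 mm deep, 12 mm apart, rows staggered +-1.3 mm for the helix; a half turn about z is the same. Yellow grip fin on top: 44 mm (x) by 16 mm (y), z = 30 to 66 mm; pinch it across y at z = 52 mm. Origin: centre of the plane of the tooth tips, z up.
- spindle: Fixed steel screw, 60 mm over its ridges, 46 mm at the groove bottoms, 12 mm pitch, lying level along its own x; ridges at x = -54 and +54 mm are blue. Dark vee blocks and green straps (up to z = 112 mm) hold it at x = +-90 mm on a green base 225 x 110 mm. Origin: centre of the base's underside. Axis at z = 70 mm, ridge tops at z = 100 mm. Gentle: set down, not dropped; under 40 N. 5 N does for the check.
- seat (a point): Where the comb's origin lies when fully seated: on the spindle's centre line, midway between the blue ridges, 86.5 mm above the bench; x along the spindle (comb's x either way round). A groove is here and every 12 mm along x; one groove off is fine. Teeth up to 4 mm off slide in by themselves (2 mm play); on the ridges the comb stands 7 to 10 mm too high. Only weight and friction hold it.
- comb_blue: Not to be used or moved: the same comb with a blue grip and 7 finer teeth a row, 8 mm apart. Same size, origin and axes.
- comb_red: Not to be used or moved: the same comb with a red grip and 3 coarse teeth a row, 20 mm apart. Same size, origin and axes.

How it is judged:
On the way, in this order (a step that is already met when the one before it is completed fails the run):
1. the yellow comb is lifted clear of the bench (height (world z) of comb_yellow above 0.05 m), for 0.1 s.
2. it sits fully home in the thread between the blue ridges, let go (x of comb_yellow in the frame of spindle between -0.018 and 0.018 m and y of comb_yellow in the frame of spindle between -0.01 and 0.01 m and z of comb_yellow in the frame of spindle between 0.08 and 0.0895 m and angle between comb_yellow's own z axis and vertical below 0.175 rad and angle between the x axis of comb_yellow and the x axis of spindle, either way round below 0.175 rad and contact force between the fingers and comb_yellow below 0.1 N), for 0.3 s.
3. it is pressed down onto the spindle from above while seated (x of comb_yellow in the frame of spindle between -0.018 and 0.018 m and y of comb_yellow in the frame of spindle between -0.01 and 0.01 m and z of comb_yellow in the frame of spindle between 0.08 and 0.0895 m and angle between comb_yellow's own z axis and vertical below 0.175 rad and angle between the x axis of comb_yellow and the x axis of spindle, either way round below 0.175 rad and contact force between comb_yellow and spindle above 5 N), for 0.04 s.
At the end, for the whole second after the job is handed in: The yellow comb rests released in the thread: within 18 mm of the spindle's middle along it, 10 mm across, under 3 mm above fully home, upright and in line within 10 degrees. The blue and red combs are within 30 mm of their starts (all of step 2 and linear speed of comb_yellow below 0.02 m/s and distance of each of comb_blue, comb_red from where it was at the start of the episode below 0.03 m); the robot touches nothing.
It fails at once if the yellow comb is driven or dropped hard onto the spindle (over 80 N) (contact force between comb_yellow and spindle above 80 N).
It fails at once if the yellow comb is dropped or rammed into its seat (faster than 0.45 m/s there) instead of being set down (distance between comb_yellow and seat below 0.025 m and linear speed of comb_yellow above 0.45 m/s).
It fails at once if the blue or red comb is moved by more than 30 mm (distance of any of comb_blue, comb_red from where it was at the start of the episode above 0.03 m).
It also fails if it takes over 46 s, if anything falls off the work surface, if the arm or the gripper's body presses on something with over 40 N, if the wrist force passes 120 N, or if a joint passes its speed limit or range.

## Working session

There is one attempt and no reset: what is moved stays moved. The work goes in short steps, each a Python script; the robot and the scene stay as the last script left them, time stands still between calls to the robot, and variables do not carry over. Pictures are saved under pics/ and viewed, at most 10 in all, crops included, and the job is handed in when it is done.

```bash
mkdir -p pics; cat > h.py <<'E'
import numpy as np, cv2
from bench import ctrl, kin, grab_frame, finish_job
def cloud(f):
    K=f["camera_matrix"]; z=f["z_map"]; v,u=np.indices(z.shape)
    p=np.stack([(u-K[0,2])/K[0,0]*z,(v-K[1,2])/K[1,1]*z,z],-1)
    if "hand_eye" in f:
        T=f["hand_eye"]; p=p@T[:3,:3].T+T[:3,3]
        return p@f["R"].T+f["p"]
    return p@np.array(f["orientation"]).T+np.array(f["xyz"])
def grab(n):
    p,R=np.array(ctrl.current_eef_pos()),np.array(ctrl.current_ee_rot())
    f=grab_frame(n); f["p"],f["R"]=p,R; return f
def save(f,name): cv2.imwrite(name,cv2.cvtColor(f["image"],cv2.COLOR_RGB2BGR))
HUE=dict(yellow=(20,35),blue=(100,125),red=(0,8),green=(45,90))
def mask(f,c):
    h=cv2.cvtColor(f["image"],cv2.COLOR_RGB2HSV); a,b=HUE[c]
    return (h[...,0]>=a)&(h[...,0]<=b)&(h[...,1]>110)&(h[...,2]>50)
E
python3 - <<'E'
from h import *
for n in("top","scene"):
    f=grab(n); save(f,f"pics/{n}.png"); P=cloud(f); print(n,f["xyz"],np.array(f["orientation"]).round(2).tolist())
    for c in HUE:
        k,l,st,ce=cv2.connectedComponentsWithStats(mask(f,c).astype(np.uint8))
        for i in range(1,k):
            if st[i,4]>25:
                q=P[(l==i)&(f["z_map"]>0)]
                if len(q)<10: continue
                t=q[q[:,2]>np.percentile(q[:,2],90)-.006]
                r=cv2.minAreaRect((t[:,:2]*1000).astype(np.float32))
                print(c,st[i].tolist(),t.mean(0).round(4),np.round(q[:,2].min(),3),np.round(q[:,2].max(),3),np.round(r[0]),np.round(r[1]),round(r[2],1))
print(ctrl.current_clock(),ctrl.current_ee_rot())
E
```

```text
top [ 0.43303597 -0.01138216  1.22546386] [[-0.02, -1.0, 0.07], [-1.0, 0.02, -0.02], [0.02, -0.07, -1.0]]
yellow [286, 50, 18, 13, 204] [ 0.8437 -0.1355  0.0294] 0.023 0.039 [ 843. -134.] [33. 45.] 0.1
yellow [479, 172, 33, 57, 1553] [ 0.458  -0.6156  0.0745] -0.002 0.081 [ 461. -630.] [ 49. 139.] 86.9
yellow [304, 177, 26, 15, 293] [ 0.5123 -0.1811  0.0672] -0.0 0.072 [ 512. -181.] [15. 43.] 7.4
blue [489, 109, 23, 56, 780] [ 0.6131 -0.6199  0.0755] -0.0 0.081 [ 619. -635.] [ 55. 136.] 89.3
blue [257, 208, 26, 16, 280] [ 0.4346 -0.0604  0.0667] 0.024 0.073 [435. -61.] [15. 43.] 12.8
blue [497, 237, 15, 59, 524] [ 0.3025 -0.6158  0.0763] -0.001 0.082 [ 301. -623.] [ 36. 140.] 86.2
red [356, 206, 27, 19, 290] [ 0.4311 -0.3112  0.0669] 0.001 0.073 [ 431. -311.] [16. 41.] 18.6
scene [ 0.82059647 -0.27003706  0.71682185] [[0.57, 0.7, -0.43], [0.82, -0.49, 0.29], [-0.01, -0.52, -0.85]]
yellow [188, 220, 32, 30, 487] [ 0.5134 -0.1829  0.065 ] -0.001 0.069 [ 513. -183.] [16. 43.] 9.8
yellow [325, 250, 24, 22, 295] [0.7095 0.0114 0.0213] 0.006 0.025 [709.  12.] [42. 28.] 29.0
yellow [308, 35
[... 739 characters left out ...]
32, 20, 13, 46] [0.5119 0.1924 0.0937] 0.08 0.097 [512. 193.] [35.  4.] 19.1
blue [218, 167, 27, 27, 356] [ 0.4366 -0.0629  0.0649] 0.021 0.069 [436. -63.] [16. 41.] 14.5
red [114, 224, 32, 31, 484] [ 0.432  -0.3134  0.0649] 0.014 0.068 [ 431. -314.] [16. 43.] 17.9
green [364, 90, 26, 16, 129] [0.4784 0.33   0.1056] 0.101 0.108 [476. 331.] [68. 19.] 13.3
green [322, 131, 64, 45, 688] [0.5228 0.1566 0.1055] 0.008 0.108 [529. 160.] [79. 22.] 14.9
green [307, 156, 41, 28, 162] [0.5274 0.1426 0.0114] 0.007 0.014 [526. 146.] [104.  21.] 16.0
0.1 [[ 9.00553565e-01  4.34744718e-01 -5.54262304e-04]
 [ 4.34745043e-01 -9.00552313e-01  1.50968226e-03]
 [ 1.57184187e-04 -1.60051253e-03 -9.99998707e-01]]
```

View pics/top.png

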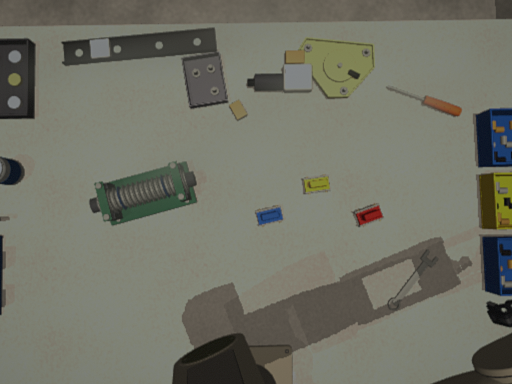

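View pics/scene.png

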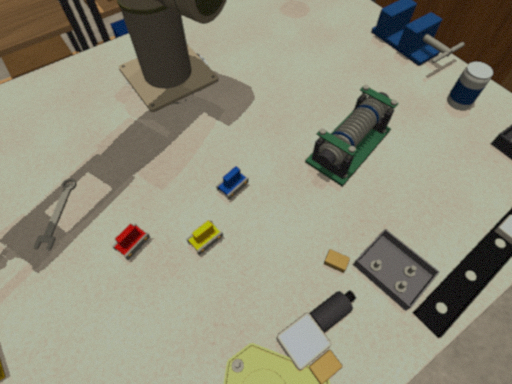

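```bash
cat >> h.py <<'E'
def Rdown(a):  # tool y axis at yaw a, z down
    y=np.array([np.cos(a),np.sin(a),0]); z=np.array([0,0,-1.]); return np.stack([np.cross(y,z),y,z],1)
def best(pos,a):
    c=[]
    for s in(0,np.pi):
        q=kin.solve_ik(pos,Rdown(a+s))
        if q is not None: c.append((abs(q[5]),a+s,q))
    return min(c,key=lambda t:t[0])[1]
def pts(f,c,zlo,zhi,ctr,r=.12):
    P=cloud(f); m=mask(f,c)&(f["z_map"]>0)
    q=P[m]; return q[(q[:,2]>zlo)&(q[:,2]<zhi)&(np.hypot(*(q[:,:2]-ctr).T)<r)]
E
python3 - <<'E'
from h import *
def go(p,a): 
    b=best(p,a); ctrl.move_ptp(p,Rdown(b)); ctrl.wait(.2); return b
go([.499,.245,.33],np.deg2rad(14.3)); f=grab("wrist"); save(f,"pics/w_sp.png"); print(f["hand_eye"].round(3).tolist(),ctrl.current_joints())
for z in(.09,):
    q=pts(f,"blue",.06,.12,[.499,.245]); print(len(q))
    d=np.array([-.2487,.9686]); s=(q[:,:2]-[.499,.245])@d
    for m in(s>0,s<0):
        if m.sum()>5: print(m.sum(),q[m].mean(0).round(4),np.round(cv2.minAreaRect((q[m][:,:2]*1000).astype(np.float32)),1) if 0 else cv2.minAreaRect((q[m][:,:2]*1000).astype(np.float32)), q[m][:,2].max())
go([.5125,-.182,.25],np.deg2rad(8)); f=grab("wrist"); save(f,"pics/w_y.png")
q=pts(f,"yellow",.03,.09,[.5125,-.182]); zt=np.percentile(q[:,2],90); t=q[q[:,2]>zt-.006]
print(len(q),zt,cv2.minAreaRect((t[:,:2]*1000).astype(np.float32)),t.mean(0),ctrl.current_clock(),ctrl.current_joints())
E
```

```text
[[0.0, -0.959, -0.284, 0.074], [1.0, 0.0, 0.0, 0.0], [-0.0, -0.284, 0.959, -0.07], [0.0, 0.0, 0.0, 1.0]] [ 3.63462434e-01  1.46104474e-03  1.57548238e+00 -6.74072775e-06
  1.56464752e+00  1.14606576e-01]
161
150 [0.4851 0.3014 0.0946] ((486.32745361328125, 301.6236572265625), (48.75336837768555, 5.189504146575928), 18.327863693237305) 0.1012888696434889
11 [0.5176 0.1995 0.096 ] ((518.847412109375, 200.0976104736328), (14.89322566986084, 1.7499957084655762), 18.91761589050293) 0.09944848548714386
1141 0.06619615541254897 ((512.5557861328125, -179.2386016845703), (15.437155723571777, 42.71333694458008), 7.569638252258301) [ 0.51215288 -0.17808943  0.06532084] 5.0833 [-4.34071820e-01  1.01930904e-02  1.71279100e+00  4.34934335e-05
  1.41829890e+00 -5.75016397e-01]
```

View pics/w_sp.png

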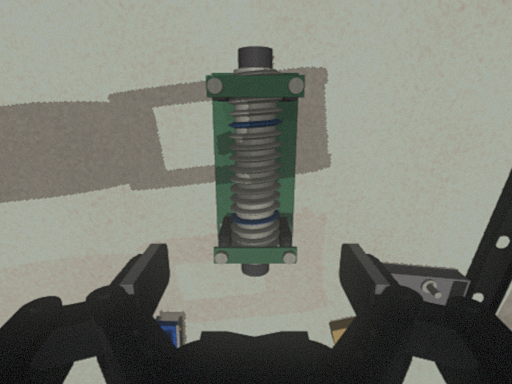

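View pics/w_y.png

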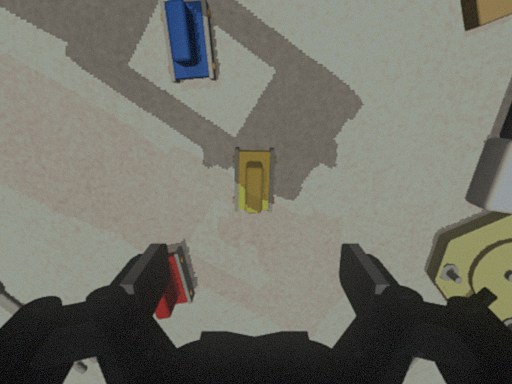

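```bash
python3 - <<'E'
from h import *
f=grab("wrist"); P=cloud(f); q=P[f["z_map"]>0]
q=q[(np.abs(q[:,0]-.5125)<.05)&(np.abs(q[:,1]+.18)<.05)]
t=q[(q[:,2]>.058)&(q[:,2]<.08)]; print("fin",len(t),cv2.minAreaRect((t[:,:2]*1000).astype(np.float32)),t.mean(0))
t=q[(q[:,2]>.022)&(q[:,2]<.035)]; print("body",len(t),cv2.minAreaRect((t[:,:2]*1000).astype(np.float32)))
# spindle from saved picture, rays onto z=.1
im=cv2.imread("pics/w_sp.png"); g=cv2.cvtColor(im,cv2.COLOR_BGR2HSV)
m=((g[...,0]>=100)&(g[...,0]<=128)&(g[...,1]>110)); K=f["camera_matrix"];T=f["hand_eye"]
R=Rdown(best([.499,.245,.33],np.deg2rad(14.3))); R=Rdown(np.deg2rad(14.3)) if 0 else R
# q6 choice at that time: joint6 = .115 -> min |q6|
def cast(u,v,z,p=np.array([.499,.245,.33])):
    d=R@T[:3,:3]@np.array([(u-K[0,2])/K[0,0],(v-K[1,2])/K[1,1],1]); o=p+R@T[:3,3]
    return o+d*(z-o[2])/d[2]
for a,b in((115,135),(208,228)):
    for cols in((252,261),(236,246),(266,276)):
        v,u=np.nonzero(m[a:b,cols[0]:cols[1]]); print(len(v),round(v.mean()+a,2),cast(u.mean()+cols[0],v.mean()+a,.1).round(4))
m=((g[...,0]>=45)&(g[...,0]<=90)&(g[...,1]>110))
for a,b,c in((70,102,0),(244,268,0)):
    v,u=np.nonzero(m[a:b,200:310]); print("strap",(u.min()+u.max())/2+200,(v.min()+a),v.max()+a, cast((u.min()+u.max())/2+200,v.mean()+a,.112).round(4))
print(R.round(2).tolist(),K)
E
```

```text
fin 799 ((512.4802856445312, -179.3247528076172), (15.518813133239746, 43.213932037353516), 7.592911720275879) [ 0.51206581 -0.17811382  0.06521203]
body 1556 ((512.5751342773438, -179.54330444335938), (44.02119445800781, 66.20008087158203), 8.142049789428711)
31 123.65 [0.4869 0.3027 0.1   ]
38 124.66 [0.4721 0.2979 0.1   ]
34 122.32 [0.5007 0.3076 0.1   ]
7 222.0 [0.5146 0.2003 0.1   ]
0 nan [nan nan nan]
1 218.0 [0.5238 0.2075 0.1   ]
strap 263.0 74 94 [0.4833 0.3419 0.112 ]<stdin>:16: RuntimeWarning: Mean of empty slice.
  ret = ret.dtype.type(ret / rcount)
Traceback (most recent call last):
ValueError: zero-size array to reduction operation minimum which has no identity
```

```bash
python3 - <<'E'
from h import *
a=best([.5125,-.1793,.25],np.deg2rad(7.9)); R=Rdown(a)
ctrl.move_ptp([.5125,-.1793,.17],R)
ctrl.line_to([.5125,-.1793,.106],max_speed=.08)
ctrl.set_gripper(0.0,effort=40); print("gap",ctrl.current_finger_gap(),ctrl.current_finger_force())
ctrl.line_to([.5125,-.1793,.29],max_speed=.15)
b=best([.5003,.2504,.29],np.deg2rad(14.3)); ctrl.move_ptp([.5003,.2504,.29],Rdown(b)); ctrl.wait(.3)
f=grab("wrist"); save(f,"pics/w_h.png"); np.savez("hov.npz",**{k:np.array(v) for k,v in f.items()})
print(np.rad2deg([a,b]),ctrl.current_finger_gap(),ctrl.current_clock(),ctrl.current_force(),f["p"])
E
```

```text
gap 0.1813936728942525 41.83519005775452
[ 7.9 14.3] 0.17677346383516468 10.4417 [ 0.93431729 -0.81042655 -2.64660801] [0.50059581 0.24977459 0.29000105]
```

View pics/w_h.png

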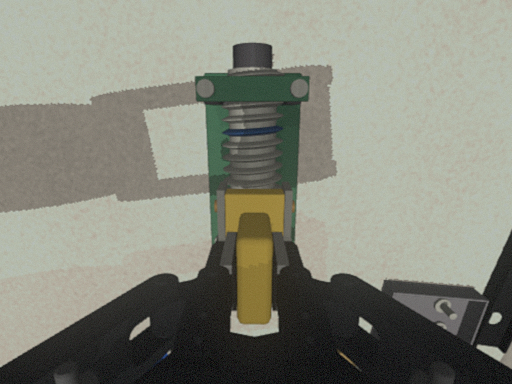

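```bash
python3 - <<'E'
from h import *
f=dict(np.load("hov.npz")); P=cloud(f); L=(P-f["p"])@f["R"]; ok=f["z_map"]>0
g=cv2.cvtColor(f["image"],cv2.COLOR_RGB2HSV)
zw=P[...,2]
# comb yellow parts in tool frame
y=ok&(g[...,0]>=18)&(g[...,0]<=35)&(g[...,1]>110)
for n,lo,hi in(("plate",.15,.222),("fin",.235,.27)):
    q=L[y&(zw>lo)&(zw<hi)&(np.abs(L[...,1])<.04)]
    print(n,len(q),np.percentile(q,[1,50,99],axis=0).round(4).tolist())
q=L[y&(np.abs(L[...,1])<.006)]; h=np.histogram(q[:,2],12); print(h)
bl=(g[...,0]>=100)&(g[...,0]<=128)&(g[...,1]>110)&ok
q=L[bl&(zw>.085)&(zw<.11)&(np.abs(L[...,1])<.04)]; c=np.abs(q[:,1])<.006
print("ridge",len(q),q.mean(0),q[:,1].min(),q[:,1].max(),"crest",q[c].mean(0))
# spindle axis direction: steel points z>.09 ; max-height points by x slices
gr=(g[...,0]>=45)&(g[...,0]<=90)&(g[...,1]>80)&ok
q=L[gr&(zw>.1)&(zw<.125)]; r=cv2.minAreaRect((q[:,:2]*1000).astype(np.float32)); print("strap",r,q.mean(0))
q=L[gr&(zw<.03)]; 
for x0 in(.02,.04,.06):
    s=q[np.abs(q[:,0]-x0)<.008]; 
    if len(s): print("base",x0,s[:,1].min(),s[:,1].max())
q=L[ok&(zw>.085)&(zw<.104)&~gr&(np.abs(L[...,1])<.035)]
for x0 in np.arange(.02,.075,.012):
    s=q[np.abs(q[:,0]-x0)<.006]
    if len(s): print("thr",round(x0,3),np.percentile(s[:,1],[2,98]).mean())
print("tilt x axis world deg",np.rad2deg(np.arctan2(f["R"][1,0],f["R"][0,0])))
E
```

```text
plate 2051 [[0.0095, -0.0151, 0.0691], [0.0238, 0.0005, 0.0768], [0.0306, 0.0163, 0.0868]]
fin 3404 [[-0.0201, -0.0072, 0.0393], [0.0051, 0.0005, 0.041], [0.0217, 0.0081, 0.0538]]
(array([  15,    5,    0,    0,    0,    0, 2417,  205,  188,  142,  496,
         93]), array([-0.01612871, -0.00747891,  0.00117089,  0.00982068,  0.01847048,
        0.02712028,  0.03577008,  0.04441988,  0.05306968,  0.06171948,
        0.07036928,  0.07901908,  0.08766888]))
ridge 196 [ 0.05408845 -0.00095098  0.19500078] -0.026184365546631127 0.023648316768906656 crest [0.05421057 0.00044163 0.19245864]
strap ((89.2654800415039, -1.0822334289550781), (19.579994201660156, 91.80149841308594), 0.011051887646317482) [0.08967661 0.0003836  0.18425096]
base 0.02 -0.0539555725270755 0.051627187773255485
base 0.04 -0.05424171295349656 0.051599233800029926
base 0.06 -0.05432820039573523 0.05195678304002558
thr 0.02 -0.0016479270321923447
thr 0.032 -0.0018503356818524302
thr 0.044 -0.0018072726650892358
thr 0.056 -0.001422099466923038
thr 0.068 -0.0016966303875140549
tilt x axis world deg 104.2367329522453
```

```bash
python3 - <<'E'
from h import *
f=dict(np.load("hov.npz")); R=Rdown(np.deg2rad(14.3)); yv=R[:,1]
tgt=f["p"]-.0019*yv; 
cmd=tgt.copy(); cmd[2]=.215
ctrl.line_to(cmd,ori=R,max_speed=.08); ctrl.wait(.2)
e=tgt-ctrl.current_eef_pos(); e[2]=0; print("err",e.round(4)); 
cmd=cmd+e
cmd[2]=.1920
hit=ctrl.line_to(cmd,max_speed=.02,force_limit=8)
p=np.array(ctrl.current_eef_pos()); print(hit,p.round(4),(p-tgt).round(4),ctrl.current_force(),ctrl.current_clock())
E
```

```text
err [-0.0003 -0.0001  0.    ]
False [0.4987 0.2493 0.1923] [-0.0001 -0.     -0.0977] [0.53132419 1.31706736 0.45824683] 13.0333
```

```bash
python3 - <<'E'
from h import *
ctrl.set_gripper(.6); ctrl.wait(.3); p=np.array(ctrl.current_eef_pos())
ctrl.line_to(p+[0,0,.12],max_speed=.12); ctrl.set_gripper(0.0,effort=20); ctrl.wait(.4)
f=grab("wrist"); save(f,"pics/w_r.png"); P=cloud(f); L=(P-f["p"])@f["R"]; g=cv2.cvtColor(f["image"],cv2.COLOR_RGB2HSV)
y=(f["z_map"]>0)&(g[...,0]>=18)&(g[...,0]<=35)&(g[...,1]>110)&(np.hypot(P[...,0]-p[0],P[...,1]-p[1])<.06)&(P[...,2]>.1)
t=P[y]; zt=np.percentile(t[:,2],95); t=t[t[:,2]>zt-.006]; A=np.c_[t[:,:2]-t[:,:2].mean(0),np.ones(len(t))]
print("top z",zt,cv2.minAreaRect((t[:,:2]*1000).astype(np.float32)),p,ctrl.current_clock(),ctrl.current_force(),ctrl.current_finger_gap())
t=L[y&(P[...,2]>zt-.006)]; print(cv2.minAreaRect((t[:,:2]*1000).astype(np.float32)))
E
```

```text
top z 0.1525766539315642 ((506.0927734375, 251.357421875), (93.19042205810547, 41.94784927368164), 12.181524276733398) [0.49841177 0.24920428 0.19200394] 15.9083 [-0.36236844 -0.64885266 -0.37015823] -0.0014078295254574915
((0.2152252197265625, 7.966072082519531), (41.94782638549805, 93.19068908691406), 2.117274522781372)
```

View pics/w_r.png

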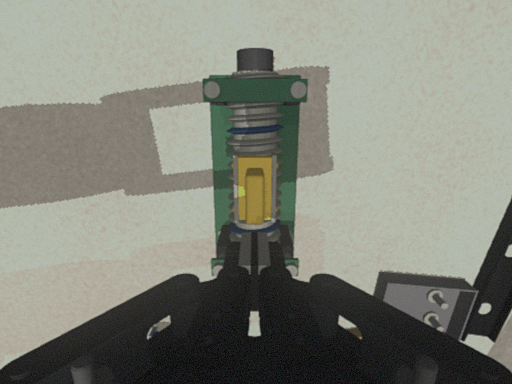

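```bash
python3 - <<'E'
from h import *
p=np.array(ctrl.current_eef_pos())
ctrl.line_to([p[0],p[1],.235],max_speed=.1); ctrl.wait(.2); print(ctrl.current_force())
hit=ctrl.line_to([p[0],p[1],.2205],max_speed=.015,force_limit=10)
F=[]
for _ in range(4): F.append(round(float(ctrl.current_force()[2]),1)); ctrl.wait(.05)
q=np.array(ctrl.current_eef_pos()); print(hit,q,F)
ctrl.line_to([p[0],p[1],.33],max_speed=.1); ctrl.wait(.3)
f=grab("wrist"); P=cloud(f); g=cv2.cvtColor(f["image"],cv2.COLOR_RGB2HSV)
y=(f["z_map"]>0)&(g[...,0]>=18)&(g[...,0]<=35)&(g[...,1]>110)&(np.hypot(P[...,0]-p[0],P[...,1]-p[1])<.04)&(P[...,2]>.14)&(P[...,2]<.16)
t=P[y]; print(np.median(t,0),t[:,2].min(),t[:,2].max(),ctrl.current_clock())
E
```

```text
[-0.1760839  -0.13759615 -0.69196719]
True [0.49887602 0.24943262 0.22401776] [5.0, 5.2, 6.1, 6.2]
[0.49935829 0.25188808 0.15107345] 0.14019553059594986 0.15308953782709836 19.5417
```

```bash
python3 - <<'E'
from h import *
p=np.array(ctrl.current_eef_pos())
ctrl.line_to([p[0],p[1],.235],max_speed=.1); ctrl.wait(.2)
hit=ctrl.line_to([p[0],p[1],.2205],max_speed=.015,force_limit=16)
F=[]
for _ in range(5): F.append(round(float(ctrl.current_force()[2]),1)); ctrl.wait(.04)
print(hit,F,ctrl.current_eef_pos())
ctrl.line_to([p[0],p[1],.33],max_speed=.1); ctrl.wait(.5)
f=grab("wrist"); P=cloud(f); g=cv2.cvtColor(f["image"],cv2.COLOR_RGB2HSV)
y=(f["z_map"]>0)&(g[...,0]>=18)&(g[...,0]<=35)&(g[...,1]>110)&(np.hypot(P[...,0]-p[0],P[...,1]-p[1])<.04)&(P[...,2]>.14)&(P[...,2]<.16)
t=P[y]; print(np.median(t,0),t[:,2].max(),ctrl.current_clock())
print(finish_job())
E
```

```text
True [6.7, 5.5, 6.2, 6.9, 6.0] [0.49955106 0.24967393 0.22391412]
[0.50021467 0.25173638 0.15094312] 0.15295256811159672 23.6917
the job is handed in; nothing more can be done
None
```

The yellow comb is seated flat in the thread between the blue ridges: its grip top measured about 153 mm against the expected 152.5 mm. I let go of it, pressed its grip twice (readings after each stop about 5 to 7 N) and handed the job in at about 24 s. No verdict came back, and I made no move near the blue and red combs.

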